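# Unscrew the clamp wheel two turns and swing the strap aside

### The arm

A 6-joint arm with a two-finger parallel gripper is mounted at the origin on the work surface. World frame = base frame: x ahead of the robot, y to its left, z up, the work surface at z = 0. Lengths are in m, angles in rad, forces in N, time in s.
With the tool pointing down it reaches from about 0.4 to 0.825 m from the base axis. Payload 7 kg.
Tool frame: the origin (TCP) lies midway between the tips of the shut fingers; the grasp point (between the pads) lies 19 mm behind it; z points along the fingers, y is the line along which they close (so a half turn about z gives the same grasp; the last joint's range is limited). The gripper opens to 88 mm and grips with 3 to 60 N. Pads are 19 mm wide; open, the fingers measure 130 mm over their backs; the gripper's body (78 mm by 193 mm) begins 47 mm behind the grasp point.
Start: joints at [-0.818, 0.359, 0.012, 0, -1.224, -0.288], TCP at [0.303, -0.603, 0.227] pointing down, gripper open.
Joint ranges: [-3.07, 3.07], [-1.43, 2.12], [-1.02, 1.25], [-3.03, 1.67], [-3.05, -0], [-3.03, 3.03]. Speed limits (rad/s): [2.39, 2.39, 3.01, 3.14, 3.14, 3.14].

### API

Orientations are given as [roll, pitch, yaw] about the fixed x, y, z axes, in that order (R = Rz(yaw) Ry(pitch) Rx(roll)).
In Python, from station import get_state, grab_frame, calibration, job_done, boxes_of, regions_of, spot_point gives the robot as it stands. The module is installed in compiled form; this text tells all that it offers.
- The arm moves only by the tool arm_command, never from a script. Its argument "commands" is a list of rows, each an object of numbers: "tx", "ty", "tz": the shift along the tool's x, y, z each as a share of 25 cm, from -1 to 1; "twist": the turn about the tool's z as a share of 180 degrees, from -1 to 1. A call has exactly 8 rows; each row is the pose to reach, as a shift and turn from the pose commanded when the call began, along the tool's axes at that moment, turning the shorter way round; what a row does not reach only later rows make up. A row lasts 1/12 s, in which the tool goes at most 41.7 mm and 7.16 degrees, less where a joint would pass 70% of its speed; a pose out of reach is approached as far as the arm can. A call with a number of a shift or a turn outside -1 to 1 is refused whole. A call with a gripper value outside its range is refused whole. "claw" is the opening, from 0 (shut) to 1 (fully open), set as the call begins (left out, the last holds). The fingers move at their own pace and stop on an object; "grip_force" is the grip in N (left out, the last holds). Time passes only in rows, so rows that repeat a pose let the fingers close, or fill a call up. It gives the time, the measured TCP pose, the force, the opening and the grip force at its end, in the units of the state.
- get_state(): the state, without advancing time (a new reading comes with each control period).
- grab_frame(name): name is "side" or "top" or "wrist"; returns the picture (400x640x3 uint8, red, green, blue); there is no depth.
- calibration(name): a dict with "camera_matrix" (3x3 intrinsics, pixels), "extrinsics" (4x4, takes a point from camera to world coordinates). Camera axes: x right, y down, z forward; pixel columns grow to the right and rows downward; lengths in m; the calibration is good to about 2 mm. A picture is of the moment at which its call begins: read the wrist's pose just before it. calibration takes no time and is no camera call; for the wrist camera it gives the pose at the moment of the call.
- job_done(): hands the job in; it is judged then, once.
Trained networks look in the newest picture that a camera, given by its name, has taken for a name from the list of things; names that differ only in an ending like _2 or _b are one class to them, and where a whole thing is asked for, a point or a joint stands for the part that bears it (a point fixed in the world has none). Each returns a list of dicts, best first, with "score" (0 to 1); they miss things now and then, are a little off and sometimes report something else, mostly with a low value. They report only what shows in the picture. A call takes as long as a camera call.
- boxes_of(query, camera): "rect" ([left, top, right, bottom] in pixels, round what is visible of it).
- regions_of(query, camera): "region" (400x640 bool, what is visible of it) and "rect" ([left, top, right, bottom] in pixels, round what is visible of it).
- spot_point(query, camera): "uv" ([column, row] in pixels: a listed point, or the origin of a listed thing).
The state is a dict: "t": time; "q": joint angles; "qd": joint speeds; "joint_efforts": joint torques, N m; "eef_pos": TCP position; "ee_rot": TCP orientation; "force": force on the tool from outside, world axes, zero at the start; "moment": the same for the moment, N m; "width": finger opening in m; "gripper_force": force on a finger pad.
Only numpy, scipy, OpenCV 4.12 (cv2) and the standard library are available. Lean on these libraries where they do the work, as an engineer would, in place of code of your own. Each camera call takes 0.05 s, during which the arm holds its last target. There are 200 camera calls.

### The job

The glue on the scroll-head blank in the clamping jig is dry. Loosen the big knurled wheel by two full turns anticlockwise (seen from above), rolling a fingertip along its rim; then push the wooden tab on the strap with a fingertip, never pinching it, and swing the strap a full quarter turn aside, off the blank. Leave the blank lying in the jig, leave the wheel at two turns, do not disturb the other things, and finish clear of everything.

Things in the scene. Friction and masses are not known exactly. Their poses are not given: they have to be found in the camera images.
- wheel (a joint): turn of the knurled wheel, rad: 0 = tight (start), grows anticlockwise seen from above = loosening; two turns = 12.57; leaves its stud at three. It rises 3 mm a turn. Moderately stiff (0.05 N m, 1 to 2 N at the rim), stays where left. Pushed inward with 3 to 10 N, a fingertip moving along the rim turns it by friction
- wheel_hub (a point): on the axis of the knurled aluminium wheel at its top face (a stud end stands up to 9 mm above). The wheel is a level disc 92 mm in diameter (94 over the knurl); its rim reaches from 72 to 96 mm above the table when tight, 78 to 102 mm after two turns. Below it is the strap's fork, up to 71.5 mm. A shut fingertip about 82 mm above the table can go right round it
- wheel_mark (a point): outer end of the dark line on the wheel's top face, 43 mm from the axis; it goes round with the wheel
- strap (a joint): swing of the steel strap about its pivot post, rad: 0 = over the blank, forked end under the wheel (start), grows clockwise seen from above, end stop at 1.5 = swung aside. Locked while the wheel is tight (only hard force gets it past from about one turn); free once the wheel is about 1.7 turns loose, then moves with about 2 N at the tab and stays where left
- pivot (a point): on the pivot post's axis at the strap's top face, 66 mm above the table; the post's dark cap stands 11 mm higher. Strap: 40 mm wide, 14 mm thick, 170 mm from pivot axis to wheel axis, its end 28 mm beyond that
- tab_top (a point): centre of the top of the wooden push tab on the strap, 100 mm above the table, 85 mm from the pivot axis towards the wheel. The tab is 34 mm high (66 to 100 mm above the table), 30 mm long along the strap, 16 mm thick. Its frame turns with the strap: y from pivot to wheel, x the way it swings, so push its -x face; its two broad faces must not be squeezed together
- jig: plywood jig base 180 x 300 x 18 mm, fixed to the table; origin under its centre, y along its length: pivot post at y = -85 mm, wheel's stud at y = +85 mm, both at x = 0; strap swings towards +x
- head_blank: loose maple scroll-head blank, 122 x 44 x 31.5 mm, lying along the jig's x in the middle of the base under the strap (its top 49.5 mm above the table); origin under its middle
- spool: loose wooden spool 28 mm in diameter, 38 mm high, standing on the jig base near the pivot (top 56 mm above the table); origin at its foot
- end_button: loose black end button 22 mm in diameter, 24 mm high, standing on the jig base (top 42 mm above the table); origin at its foot
- glue_jar: loose amber glue jar 64 mm in diameter, 85 mm high, beside the jig; origin at its foot
- brush: loose flat brush with a wooden handle, lying beside the jig
- thumb_plane: loose small brass plane, 100 x 32 x 40 mm, beside the jig; origin under its middle
- mallet: loose steel hammer with a wooden handle, lying beside the jig
- bridge_blanks: two maple bridge blanks stuck together, 50 x 34 x 20 mm, beside the jig; origin under the middle

How it is judged:
By the outcome, as a careful person would: the job done as asked, in the order asked, and still so for the second after the job is handed in, with the robot touching nothing.
It also fails if it takes over 67 s, if anything falls off the work surface, if the arm or the gripper's body presses on something with over 40 N, if the wrist force passes 120 N, or if a joint passes its speed limit or range.

## Working session

There is one attempt and no reset: what is moved stays moved. The work goes in short steps, Python scripts to look and compute and a tool call to move; the robot and the scene stay as the last step left them, time stands still between calls to the robot, and variables do not carry over. Pictures are saved under pics/ and viewed, at most 10 in all, crops included, and the job is handed in when it is done.

Besides the shell and the picture viewer there is one more tool, called after "Emit:" as a command line: name --argument value ..., lists and objects as JSON in quotes. arm_command: Moves the arm, as the interface text tells. Shift numbers are shares of 25 cm and turn numbers shares of 180 degrees, none past 1 either way. Its arguments: {"type":"object","properties":{"commands":{"type":"array"},"claw":{"type":"number"},"grip_force":{"type":"number"}},"required":["commands"]}

```bash
mkdir -p pics; cat > h.py <<'E'
import numpy as np, cv2
from station import *
def ray(cam,uv,z):
    c=calibration(cam);K=np.array(c["camera_matrix"]);T=np.array(c["extrinsics"])
    d=T[:3,:3]@np.linalg.solve(K,[uv[0],uv[1],1]);o=T[:3,3]
    return o+d*(z-o[2])/d[2]
def save(cam,n):
    f=grab_frame(cam);cv2.imwrite(f"pics/{n}.png",cv2.cvtColor(f,cv2.COLOR_RGB2BGR));return f
E
python3 - <<'E'
from h import *
s=get_state();print(s["t"],s["eef_pos"],s["ee_rot"],s["force"],s["width"])
Z=dict(wheel_hub=.096,wheel_mark=.096,pivot=.066,tab_top=.1,jig=0,head_blank=.018,spool=.018,end_button=.018,glue_jar=0,thumb_plane=0,bridge_blanks=0,brush=0.01,mallet=0.01)
for cam in("top","side"):
    save(cam,cam+"0")
    for n,z in Z.items():
        if cam=="side" and n not in("wheel_hub","wheel_mark","tab_top","pivot","glue_jar"):continue
        for r in spot_point(n,cam)[:1]:print(cam,n,round(r["score"],2),np.round(r["uv"]),np.round(ray(cam,r["uv"],z),3))
print(calibration("top")["extrinsics"],calibration("side")["extrinsics"])
a=cv2.imread("pics/top0.png")
E
```

```text
0.0 [ 0.30231027 -0.60297138  0.22564067] [ 3.13995864e+00 -1.43328769e-04 -2.67696704e+00] [0.06581915 0.5206363  0.58653145] 0.08743279751054102
top wheel_hub 0.73 [302. 174.] [0.557 0.076 0.096]
top wheel_mark 0.97 [307. 158.] [0.608 0.06  0.096]
top pivot 0.88 [351. 191.] [ 0.501 -0.078  0.066]
top tab_top 0.91 [323. 182.] [0.528 0.009 0.1  ]
top jig 0.94 [326. 187.] [0.528 0.003 0.   ]
top head_blank 0.71 [325. 182.] [0.541 0.006 0.018]
top spool 0.37 [345. 214.] [ 0.434 -0.06   0.018]
top end_button 0.65 [324. 184.] [0.535 0.007 0.018]
top glue_jar 0.56 [206. 199.] [0.495 0.408 0.   ]
top thumb_plane 0.67 [192. 242.] [0.35  0.453 0.   ]
top bridge_blanks 0.73 [190. 246.] [0.339 0.461 0.   ]
top brush 0.75 [209. 163.] [0.618 0.398 0.01 ]
top mallet 0.92 [469. 229.] [ 0.376 -0.467  0.01 ]
side wheel_hub 0.75 [284. 201.] [0.564 0.073 0.096]
side wheel_mark 0.95 [277. 190.] [0.61  0.052 0.096]
side pivot 0.94 [339. 190.] [ 0.487 -0.083  0.066]
side tab_top 0.73 [310. 190.] [ 0.532 -0.002  0.1  ]
side glue_jar 0.63 [218. 312.] [0.497 0.402 0.   ]
[[-0.01913992 -0.99171875  0.1269944   0.30050196]
 [-0.99972506  0.02070393  0.01100691 -0.01925079]
 [-0.01354504 -0.12674881 -0.99184236  1.4239338 ]
 [ 0.          0.          0.          1.        ]] [[-0.78909693 -0.39585844  0.46970431 -0.09794804]
 [-0.61405902  0.52832894 -0.58634465  0.73422063]
 [-0.0160489  -0.75110893 -0.65998319  0.93204083]
 [ 0.          0.          0.          1.        ]]
```

View pics/top0.png

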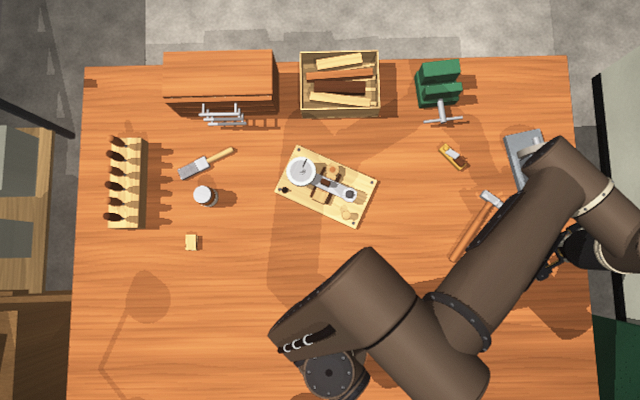

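View pics/side0.png

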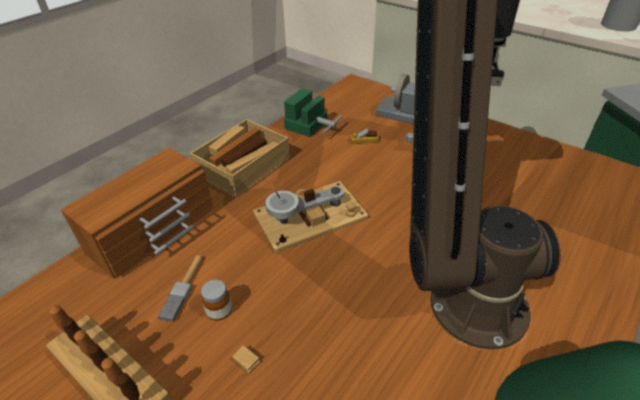

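Top view: jig at about (326,187), with the wheel at its upper left (302,172) and the pivot at (351,193). The tab is near (323,175), the spool near (345,214) and the button near (284,190). The strap swings away from the robot. I'll move the wrist camera over the jig with the fingers shut.

Emit:
arm_command --commands '[{"tx": -0.12, "ty": 0.12, "tz": -0.1}, {"tx": -0.23, "ty": 0.23, "tz": -0.2}, {"tx": -0.35, "ty": 0.35, "tz": -0.28}, {"tx": -0.46, "ty": 0.46, "tz": -0.28}, {"tx": -0.58, "ty": 0.58, "tz": -0.28}, {"tx": -0.7, "ty": 0.7, "tz": -0.28}, {"tx": -0.8, "ty": 0.8, "tz": -0.28}, {"tx": -0.9, "ty": 0.9, "tz": -0.28}]' --claw 0 --grip_force 10

```text
invalid input
```

Emit:
arm_command --commands '[{"tx": -0.12, "ty": 0.12}, {"tx": -0.23, "ty": 0.23}, {"tx": -0.35, "ty": 0.35}, {"tx": -0.46, "ty": 0.46}, {"tx": -0.58, "ty": 0.58}, {"tx": -0.7, "ty": 0.7}, {"tx": -0.75, "ty": 0.75}, {"tx": -0.75, "ty": 0.75}]'

```text
invalid input
```

```bash
python3 - <<'E'
from h import *
s=get_state();print(s["t"],s["eef_pos"],s["ee_rot"],s["q"],s["force"],s["width"])
save("wrist","w0");print(np.round(calibration("wrist")["extrinsics"],3))
Z=dict(wheel_hub=.096,wheel_mark=.096,pivot=.066,tab_top=.1,jig=0,head_blank=.018,spool=.018,end_button=.018)
for cam in("wrist",):
    for n,z in Z.items():
        for r in spot_point(n,cam)[:1]:print(cam,n,round(r["score"],2),np.round(r["uv"]),np.round(ray(cam,r["uv"],z),4))
E
```

```text
1.0 [ 0.30254627 -0.6033846   0.22660177] [-3.14151341e+00  3.19904208e-05 -2.67681109e+00] [-8.17898262e-01  3.58540600e-01  1.19083620e-02 -8.67222143e-06
 -1.22407903e+00 -2.88113554e-01] [-0.19125122  0.27017488 -1.04932752] 0.087704763579698
[[-0.449  0.86   0.243  0.237]
 [ 0.894  0.432  0.122 -0.636]
 [-0.     0.272 -0.962  0.385]
 [ 0.     0.     0.     1.   ]]
```

View pics/w0.png

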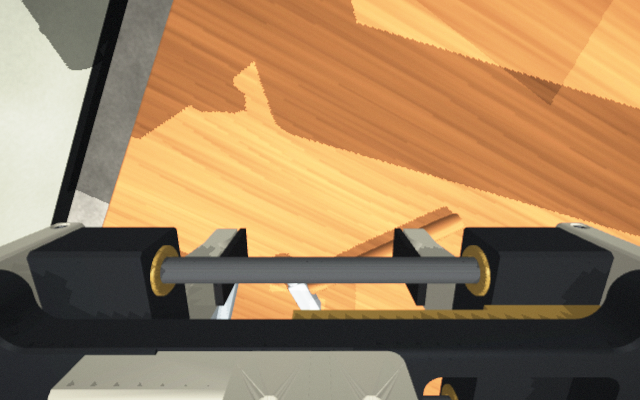

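The picture shows the table and the gripper only. The rows probably need every key, so I'll resend with all four.

Emit:
arm_command --commands '[{"tx": -0.1, "ty": 0.1, "tz": -0.1, "twist": 0}, {"tx": -0.2, "ty": 0.2, "tz": -0.2, "twist": 0}, {"tx": -0.3, "ty": 0.3, "tz": -0.28, "twist": 0}, {"tx": -0.4, "ty": 0.4, "tz": -0.28, "twist": 0}, {"tx": -0.52, "ty": 0.52, "tz": -0.28, "twist": 0}, {"tx": -0.64, "ty": 0.64, "tz": -0.28, "twist": 0}, {"tx": -0.75, "ty": 0.75, "tz": -0.28, "twist": 0}, {"tx": -0.85, "ty": 0.85, "tz": -0.28, "twist": 0}]' --claw 0 --grip_force 10

```text
t: 2.12
eef_pos: [0.3974, -0.316, 0.2969]
ee_rot: [-3.141, 0.001, -2.677]
force: [0.8, 0.3, -0.3]
width: 0.0399
gripper_force: 0.0
```

Emit:
arm_command --commands '[{"tx": -0.12, "ty": 0.06, "tz": 0, "twist": 0.038}, {"tx": -0.24, "ty": 0.12, "tz": 0, "twist": 0.077}, {"tx": -0.36, "ty": 0.18, "tz": 0, "twist": 0.115}, {"tx": -0.48, "ty": 0.24, "tz": 0, "twist": 0.154}, {"tx": -0.6, "ty": 0.3, "tz": 0, "twist": 0.192}, {"tx": -0.72, "ty": 0.36, "tz": 0, "twist": 0.23}, {"tx": -0.84, "ty": 0.42, "tz": 0, "twist": 0.27}, {"tx": -0.96, "ty": 0.48, "tz": 0, "twist": 0.31}]'

```text
t: 2.78
eef_pos: [0.5587, -0.1017, 0.2969]
ee_rot: [3.141, 0.001, 2.628]
force: [0.0, -0.7, 0.5]
width: 0.0003
gripper_force: 0.0
```

Emit:
arm_command --commands '[{"tx": 0, "ty": 0.1, "tz": 0, "twist": 0}, {"tx": 0, "ty": 0.2, "tz": 0, "twist": 0}, {"tx": 0, "ty": 0.27, "tz": 0, "twist": 0}, {"tx": 0, "ty": 0.29, "tz": 0, "twist": 0}, {"tx": 0, "ty": 0.29, "tz": 0, "twist": 0}, {"tx": 0, "ty": 0.29, "tz": 0, "twist": 0}, {"tx": 0, "ty": 0.29, "tz": 0, "twist": 0}, {"tx": 0, "ty": 0.29, "tz": 0, "twist": 0}]'

```text
t: 3.45
eef_pos: [0.5928, -0.0409, 0.2969]
ee_rot: [3.141, 0.0, 2.633]
force: [0.6, -0.5, -0.3]
width: 0.0004
gripper_force: 0.0
```

```bash
python3 - <<'E'
from h import *
s=get_state();print(s["t"],s["eef_pos"],s["ee_rot"],s["q"],s["force"],s["width"])
save("wrist","w1")
Z=dict(wheel_hub=.096,wheel_mark=.096,pivot=.066,tab_top=.1,jig=0,head_blank=.018,spool=.018,end_button=.018)
for cam in("wrist",):
    for n,z in Z.items():
        for r in spot_point(n,cam)[:1]:print(cam,n,round(r["score"],2),np.round(r["uv"]),np.round(ray(cam,r["uv"],z),4))
E
```

```text
3.45 [ 0.59280222 -0.0409325   0.29686917] [3.14138571e+00 2.76762382e-04 2.63280892e+00] [ 2.59754265e-01  1.89127143e-01 -6.10385625e-02  4.49984153e-05
 -1.32028780e+00 -2.33934545e+00] [ 0.55518135 -0.51017807 -0.30920278] 0.0003652224982326106
wrist wheel_hub 0.85 [397. 108.] [0.5666 0.0803 0.096 ]
wrist wheel_mark 0.71 [396. 146.] [0.6065 0.0603 0.096 ]
wrist pivot 0.96 [262. 115.] [ 0.4916 -0.0709  0.066 ]
wrist tab_top 0.59 [328. 114.] [0.5322 0.005  0.1   ]
wrist jig 0.63 [323. 112.] [0.5257 0.0025 0.    ]
wrist spool 0.83 [247.  73.] [ 0.428  -0.0662  0.018 ]
wrist end_button 0.77 [410.  59.] [0.5227 0.1422 0.018 ]
```

View pics/w1.png

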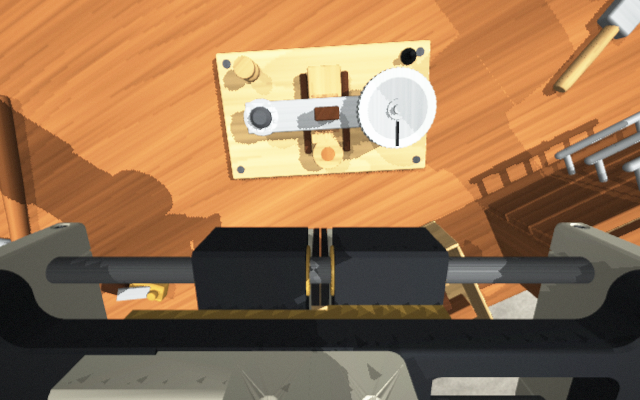

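The wrist view shows the jig clearly: pivot (262,115), tab (328,114), wheel centre (397,107) with its mark pointing down (396,146), spool (247,73) and button (409,56). Next I'll go to the rim start, about 50° past the tab with tool x pointing inward.

Emit:
arm_command --commands '[{"tx": 0.02, "ty": 0.04, "tz": 0, "twist": 0.038}, {"tx": 0.04, "ty": 0.08, "tz": 0.1, "twist": 0.076}, {"tx": 0.06, "ty": 0.13, "tz": 0.2, "twist": 0.114}, {"tx": 0.074, "ty": 0.174, "tz": 0.3, "twist": 0.15}, {"tx": 0.074, "ty": 0.174, "tz": 0.4, "twist": 0.185}, {"tx": 0.074, "ty": 0.174, "tz": 0.5, "twist": 0.205}, {"tx": 0.074, "ty": 0.174, "tz": 0.55, "twist": 0.205}, {"tx": 0.074, "ty": 0.174, "tz": 0.55, "twist": 0.205}]'

```text
t: 4.57
eef_pos: [0.5979, 0.0017, 0.1554]
ee_rot: [-3.137, -0.012, 1.998]
force: [-0.6, 0.1, 0.0]
width: 0.0007
gripper_force: 0.0
```

Emit:
arm_command --commands '[{"tx": 0, "ty": 0, "tz": 0.08, "twist": 0}, {"tx": 0, "ty": 0, "tz": 0.16, "twist": 0}, {"tx": 0, "ty": 0, "tz": 0.24, "twist": 0}, {"tx": 0, "ty": 0, "tz": 0.3, "twist": 0}, {"tx": 0, "ty": 0, "tz": 0.31, "twist": 0}, {"tx": 0.03, "ty": 0, "tz": 0.31, "twist": 0}, {"tx": 0.05, "ty": 0, "tz": 0.31, "twist": 0}, {"tx": 0.05, "ty": 0, "tz": 0.31, "twist": 0}]'

```text
t: 5.23
eef_pos: [0.5961, 0.0124, 0.0832]
ee_rot: [3.137, -0.017, 2.004]
force: [0.3, 0.2, -0.5]
width: 0.0005
gripper_force: 0.0
```

```bash
python3 - <<'E'
from h import *
save("wrist","w2")
s=get_state();print(s["t"],s["eef_pos"],s["ee_rot"],s["q"],s["qd"],s["force"])
for n in("wheel_hub","wheel_mark"):
        for r in spot_point(n,"wrist")[:1]:print(n,round(r["score"],2),np.round(r["uv"]),np.round(ray("wrist",r["uv"],.096),4))
E
```

```text
5.2833 [0.59619742 0.01214711 0.08315062] [ 3.1370148  -0.01702875  2.00405163] [ 0.33612249  0.36126164 -0.33432467 -0.02270931 -0.87243166 -3.0299213 ] [-0.00531465  0.00333931 -0.00464668  0.00220225  0.00647737  0.00154653] [ 0.83403913 -1.01288792  0.5214094 ]
wheel_hub 0.83 [326. 113.] [0.5672 0.0806 0.096 ]
wheel_mark 0.88 [374. 184.] [0.6056 0.0587 0.096 ]
```

View pics/w2.png

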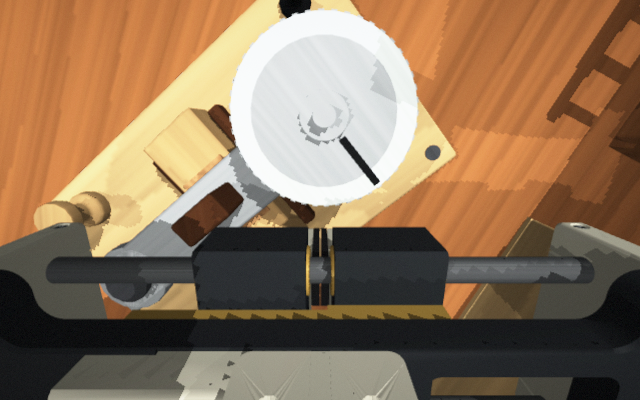

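The wrist view shows the wheel centre at (326,113) with its mark at (374,184), and the fingers just outside the rim. Joint 6 is at its limit, so I'll start a bit further round.

Emit:
arm_command --commands '[{"tx": 0, "ty": 0.02, "tz": 0, "twist": -0.03}, {"tx": 0, "ty": 0.04, "tz": 0, "twist": -0.06}, {"tx": 0, "ty": 0.06, "tz": 0, "twist": -0.08}, {"tx": 0, "ty": 0.06, "tz": 0, "twist": -0.08}, {"tx": 0, "ty": 0.06, "tz": 0, "twist": -0.08}, {"tx": 0, "ty": 0.06, "tz": 0, "twist": -0.08}, {"tx": 0, "ty": 0.06, "tz": 0, "twist": -0.08}, {"tx": 0, "ty": 0.06, "tz": 0, "twist": -0.08}]'

```text
t: 6.05
eef_pos: [0.6088, 0.0177, 0.0817]
ee_rot: [3.135, -0.016, 2.253]
force: [-0.2, 0.5, -0.6]
width: 0.0006
gripper_force: 0.0
```

```bash
cat >> h.py <<'E'
HUB=np.array([.5665,.080])
def where():
    s=get_state();v=np.array(s["eef_pos"][:2])-HUB;r=np.hypot(*v);ph=np.degrees(np.arctan2(v[1],v[0]))
    u=v/r;f=np.array(s["force"][:2]);yaw=np.degrees(s["ee_rot"][2])
    print("t",s["t"],"r",round(r,4),"phi",round(ph,1),"yaw-180",round((yaw-180+180)%360-180,1),"z",round(s["eef_pos"][2],4),"Fout",round(f@u,1),"Ftan",round(f@[-u[1],u[0]],1),"rot",np.round(s["ee_rot"],3),"q16",np.round([s["q"][0],s["q"][5]],2))
E
python3 -c "from h import *;where()"
```

```text
t 6.05 r 0.0753 phi -55.9 yaw-180 -50.9 z 0.0817 Fout -0.5 Ftan 0.1 rot [ 3.135 -0.016  2.253] q16 [ 0.34 -2.78]
```

Emit:
arm_command --commands '[{"tx": 0.02, "ty": 0.025, "tz": 0, "twist": 0}, {"tx": 0.04, "ty": 0.025, "tz": 0, "twist": 0}, {"tx": 0.055, "ty": 0.025, "tz": 0, "twist": 0}, {"tx": 0.065, "ty": 0.025, "tz": 0, "twist": 0}, {"tx": 0.07, "ty": 0.025, "tz": 0, "twist": 0}, {"tx": 0.075, "ty": 0.025, "tz": 0, "twist": 0}, {"tx": 0.075, "ty": 0.025, "tz": 0, "twist": 0}, {"tx": 0.075, "ty": 0.025, "tz": 0, "twist": 0}]'

```text
t: 6.72
eef_pos: [0.6024, 0.0358, 0.0821]
ee_rot: [3.135, -0.015, 2.255]
force: [2.0, -4.1, -0.5]
width: 0.0003
gripper_force: 2.2
```

```bash
python3 -c "from h import *;where()"
```

```text
t 6.7167 r 0.0569 phi -50.9 yaw-180 -50.8 z 0.0821 Fout 4.4 Ftan -1.0 rot [ 3.135 -0.015  2.255] q16 [ 0.37 -2.82]
```

Emit:
arm_command --commands '[{"tx": 0.002, "ty": 0.0118, "tz": 0, "twist": -0.0167}, {"tx": 0.0032, "ty": 0.0235, "tz": 0, "twist": -0.0333}, {"tx": 0.0048, "ty": 0.0352, "tz": 0, "twist": -0.05}, {"tx": 0.0069, "ty": 0.0468, "tz": 0, "twist": -0.0667}, {"tx": 0.0097, "ty": 0.0582, "tz": 0, "twist": -0.0833}, {"tx": 0.013, "ty": 0.0695, "tz": 0, "twist": -0.1}, {"tx": 0.0169, "ty": 0.0806, "tz": 0, "twist": -0.1167}, {"tx": 0.0214, "ty": 0.0915, "tz": 0, "twist": -0.1333}]'

```text
t: 7.38
eef_pos: [0.6175, 0.0546, 0.0825]
ee_rot: [3.129, -0.011, 2.676]
force: [4.4, -2.9, -1.1]
width: 0.0004
gripper_force: 2.6
```

```bash
cat >> h.py <<'E'
def mark(z=.096,cam="wrist"):
    save(cam,"tmp");p=[]
    for n in("wheel_hub","wheel_mark"):
        r=spot_point(n,cam)[:1]
        if r:
            g=ray(cam,r[0]["uv"],z)[:2];p.append(g);print(n,round(r[0]["score"],2),np.round(r[0]["uv"]),np.round(g,4))
    d=p[-1]-p[0];d2=p[-1]-HUB;print("mark angle",np.degrees(np.arctan2(d[1],d[0])),"via HUB",np.degrees(np.arctan2(d2[1],d2[0])),"len",np.hypot(*d))
E
python3 -c "
from h import *;where();mark()"
```

```text
t 7.3833 r 0.057 phi -26.5 yaw-180 -26.7 z 0.0825 Fout 5.2 Ftan -0.7 rot [ 3.129 -0.011  2.676] q16 [ 0.39 -2.42]
wheel_hub 0.62 [319. 149.] [0.5663 0.08  ]
wheel_mark 0.56 [353. 220.] [0.6082 0.0792]
mark angle -1.1152923756904876 via HUB -1.1243014299214362 len 0.04194995019921094
```

Contact is good: 24° of orbit turned the wheel about 27°, at 5 N. I'll continue with 48° calls.

Emit:
arm_command --commands '[{"tx": 0.0012, "ty": 0.0235, "tz": 0, "twist": -0.0333}, {"tx": 0.0049, "ty": 0.0468, "tz": 0, "twist": -0.0667}, {"tx": 0.011, "ty": 0.0695, "tz": 0, "twist": -0.1}, {"tx": 0.0194, "ty": 0.0915, "tz": 0, "twist": -0.1333}, {"tx": 0.0301, "ty": 0.1125, "tz": 0, "twist": -0.1667}, {"tx": 0.043, "ty": 0.1322, "tz": 0, "twist": -0.2}, {"tx": 0.0578, "ty": 0.1506, "tz": 0, "twist": -0.2333}, {"tx": 0.0744, "ty": 0.1672, "tz": 0, "twist": -0.2667}]'

```text
t: 8.2
eef_pos: [0.6195, 0.1011, 0.0831]
ee_rot: [3.124, 0.003, -2.768]
force: [3.1, -0.0, -1.2]
width: 0.0004
gripper_force: 1.5
```

```bash
python3 -c "
from h import *;where();mark()"
```

```text
t 8.2 r 0.0571 phi 21.7 yaw-180 21.4 z 0.0831 Fout 2.9 Ftan -1.1 rot [ 3.124e+00  3.000e-03 -2.768e+00] q16 [ 0.46 -1.64]
wheel_hub 0.57 [316. 149.] [0.5664 0.079 ]
wheel_mark 0.67 [354. 220.] [0.5948 0.1114]
mark angle 48.70967682172748 via HUB 47.97303281313609 len 0.043089536373342015
```

Emit:
arm_command --commands '[{"tx": 0.004, "ty": 0.0235, "tz": 0, "twist": -0.0333}, {"tx": 0.0079, "ty": 0.0468, "tz": 0, "twist": -0.0667}, {"tx": 0.014, "ty": 0.0695, "tz": 0, "twist": -0.1}, {"tx": 0.0224, "ty": 0.0915, "tz": 0, "twist": -0.1333}, {"tx": 0.0331, "ty": 0.1125, "tz": 0, "twist": -0.1667}, {"tx": 0.046, "ty": 0.1322, "tz": 0, "twist": -0.2}, {"tx": 0.0608, "ty": 0.1506, "tz": 0, "twist": -0.2333}, {"tx": 0.0774, "ty": 0.1672, "tz": 0, "twist": -0.2667}]'

```text
t: 9.02
eef_pos: [0.5859, 0.1332, 0.0837]
ee_rot: [3.131, 0.015, -1.934]
force: [3.1, 2.2, -1.8]
width: 0.0005
gripper_force: 1.8
```

Emit:
arm_command --commands '[{"tx": 0.0022, "ty": 0.0235, "tz": 0, "twist": -0.0333}, {"tx": 0.0059, "ty": 0.0468, "tz": 0, "twist": -0.0667}, {"tx": 0.012, "ty": 0.0695, "tz": 0, "twist": -0.1}, {"tx": 0.0204, "ty": 0.0915, "tz": 0, "twist": -0.1333}, {"tx": 0.0311, "ty": 0.1125, "tz": 0, "twist": -0.1667}, {"tx": 0.044, "ty": 0.1322, "tz": 0, "twist": -0.2}, {"tx": 0.0588, "ty": 0.1506, "tz": 0, "twist": -0.2333}, {"tx": 0.0754, "ty": 0.1672, "tz": 0, "twist": -0.2667}]'

```text
t: 9.68
eef_pos: [0.539, 0.1297, 0.0837]
ee_rot: [-3.139, 0.018, -1.096]
force: [-0.1, 0.2, -1.3]
width: 0.0004
gripper_force: 0.4
```

```bash
python3 -c "
from h import *;where();mark(.097)"
```

```text
t 9.6833 r 0.0568 phi 119.0 yaw-180 117.2 z 0.0837 Fout 0.2 Ftan 0.0 rot [-3.139  0.018 -1.096] q16 [ 0.58 -0.09]
wheel_hub 0.75 [318. 150.] [0.5648 0.0785]
wheel_mark 0.89 [345. 226.] [0.5336 0.1088]
mark angle 135.78481431000736 via HUB 138.7785930534178 len 0.04349279471332655
```

Emit:
arm_command --commands '[{"tx": 0.006, "ty": 0.0, "tz": 0, "twist": 0}, {"tx": 0.0122, "ty": 0.0235, "tz": 0, "twist": -0.0333}, {"tx": 0.0159, "ty": 0.0468, "tz": 0, "twist": -0.0667}, {"tx": 0.022, "ty": 0.0695, "tz": 0, "twist": -0.1}, {"tx": 0.0304, "ty": 0.0915, "tz": 0, "twist": -0.1333}, {"tx": 0.0411, "ty": 0.1125, "tz": 0, "twist": -0.1667}, {"tx": 0.054, "ty": 0.1322, "tz": 0, "twist": -0.2}, {"tx": 0.054, "ty": 0.1322, "tz": 0, "twist": -0.2}]'

```text
t: 10.5
eef_pos: [0.5149, 0.1024, 0.0834]
ee_rot: [-3.13, 0.015, -0.467]
force: [-8.4, 4.6, 6.5]
width: 0.0005
gripper_force: 5.1
```

```bash
python3 -c "
from h import *;where();mark(.0975)"
```

```text
t 10.5 r 0.0563 phi 156.5 yaw-180 153.2 z 0.0834 Fout 9.6 Ftan -0.9 rot [-3.13   0.015 -0.467] q16 [0.56 0.56]
wheel_hub 0.69 [314. 154.] [0.565  0.0797]
wheel_mark 0.65 [341. 223.] [0.5256 0.0837]
mark angle 174.15924338271023 via HUB 174.78148958735486 len 0.0395634534717715
```

Emit:
arm_command --commands '[{"tx": 0.0, "ty": 0.0235, "tz": 0, "twist": -0.0333}, {"tx": 0.0019, "ty": 0.0468, "tz": 0, "twist": -0.0667}, {"tx": 0.008, "ty": 0.0695, "tz": 0, "twist": -0.1}, {"tx": 0.0164, "ty": 0.0915, "tz": 0, "twist": -0.1333}, {"tx": 0.0271, "ty": 0.1125, "tz": 0, "twist": -0.1667}, {"tx": 0.04, "ty": 0.1322, "tz": 0, "twist": -0.2}, {"tx": 0.0548, "ty": 0.1506, "tz": 0, "twist": -0.2333}, {"tx": 0.0548, "ty": 0.1506, "tz": 0, "twist": -0.2333}]'

```text
t: 11.32
eef_pos: [0.5118, 0.0619, 0.0827]
ee_rot: [-3.124, 0.002, 0.264]
force: [-0.0, 0.3, -0.4]
width: 0.0007
gripper_force: 0.0
```

```bash
python3 -c "
from h import *;where();mark(.098)"
```

```text
t 11.3167 r 0.0576 phi -161.7 yaw-180 -164.9 z 0.0827 Fout -0.1 Ftan -0.3 rot [-3.124e+00  2.000e-03  2.640e-01] q16 [0.49 1.36]
wheel_hub 0.56 [316. 149.] [0.5667 0.0785]
wheel_mark 0.55 [298. 227.] [0.524  0.0777]
mark angle -178.8747482886811 via HUB -176.90861654161176 len 0.042690566451842195
```

Emit:
arm_command --commands '[{"tx": -0.04, "ty": 0, "tz": 0, "twist": 0}, {"tx": -0.06, "ty": 0, "tz": -0.1, "twist": 0}, {"tx": -0.05, "ty": 0, "tz": -0.2, "twist": 0.038}, {"tx": 0.05, "ty": 0.06, "tz": -0.2, "twist": 0.076}, {"tx": 0.15, "ty": 0.12, "tz": -0.2, "twist": 0.114}, {"tx": 0.25, "ty": 0.18, "tz": -0.2, "twist": 0.152}, {"tx": 0.344, "ty": 0.243, "tz": -0.2, "twist": 0.19}, {"tx": 0.344, "ty": 0.243, "tz": -0.2, "twist": 0.228}]'

```text
t: 12.13
eef_pos: [0.6142, 0.025, 0.131]
ee_rot: [-3.129, 0.011, -0.461]
force: [0.2, 0.6, 1.0]
width: 0.0004
gripper_force: 0.0
```

Emit:
arm_command --commands '[{"tx": 0, "ty": 0, "tz": 0, "twist": 0.038}, {"tx": 0, "ty": 0, "tz": 0, "twist": 0.076}, {"tx": 0, "ty": 0, "tz": 0, "twist": 0.114}, {"tx": 0, "ty": 0, "tz": 0, "twist": 0.152}, {"tx": 0, "ty": 0, "tz": 0, "twist": 0.19}, {"tx": 0, "ty": 0, "tz": 0, "twist": 0.228}, {"tx": 0, "ty": 0, "tz": 0, "twist": 0.266}, {"tx": 0, "ty": 0, "tz": 0, "twist": 0.304}]'

```text
t: 12.8
eef_pos: [0.6101, 0.0262, 0.1316]
ee_rot: [3.138, 0.017, -1.415]
force: [0.3, -0.3, 0.9]
width: 0.0004
gripper_force: 0.0
```

Emit:
arm_command --commands '[{"tx": 0, "ty": 0, "tz": 0, "twist": 0.038}, {"tx": 0, "ty": 0, "tz": 0, "twist": 0.076}, {"tx": 0, "ty": 0, "tz": 0, "twist": 0.114}, {"tx": 0, "ty": 0, "tz": 0, "twist": 0.152}, {"tx": 0, "ty": 0, "tz": 0, "twist": 0.19}, {"tx": 0, "ty": 0, "tz": 0, "twist": 0.228}, {"tx": 0, "ty": 0, "tz": 0, "twist": 0.266}, {"tx": 0, "ty": 0, "tz": 0, "twist": 0.304}]'

```text
t: 13.47
eef_pos: [0.6101, 0.0262, 0.1315]
ee_rot: [3.126, 0.007, -2.37]
force: [-0.9, -0.3, -0.4]
width: 0.0005
gripper_force: 0.0
```

Emit:
arm_command --commands '[{"tx": 0, "ty": 0, "tz": 0, "twist": 0.038}, {"tx": 0, "ty": 0, "tz": 0, "twist": 0.076}, {"tx": 0, "ty": 0, "tz": 0, "twist": 0.114}, {"tx": 0, "ty": 0, "tz": 0, "twist": 0.152}, {"tx": 0, "ty": 0, "tz": 0, "twist": 0.19}, {"tx": 0, "ty": 0, "tz": 0, "twist": 0.228}, {"tx": 0, "ty": 0, "tz": 0, "twist": 0.266}, {"tx": 0, "ty": 0, "tz": 0, "twist": 0.304}]'

```text
t: 14.13
eef_pos: [0.6101, 0.0262, 0.1315]
ee_rot: [3.126, -0.009, 2.958]
force: [-0.6, -0.1, 0.4]
width: 0.0004
gripper_force: 0.0
```

Emit:
arm_command --commands '[{"tx": 0, "ty": 0, "tz": 0, "twist": 0.038}, {"tx": 0, "ty": 0, "tz": 0, "twist": 0.076}, {"tx": 0, "ty": 0, "tz": 0, "twist": 0.114}, {"tx": 0, "ty": 0, "tz": 0, "twist": 0.152}, {"tx": 0, "ty": 0, "tz": 0, "twist": 0.19}, {"tx": 0, "ty": 0, "tz": 0, "twist": 0.22}, {"tx": 0, "ty": 0, "tz": 0, "twist": 0.22}, {"tx": 0, "ty": 0, "tz": 0, "twist": 0.22}]'

```text
t: 14.8
eef_pos: [0.6103, 0.0261, 0.1316]
ee_rot: [3.135, -0.016, 2.277]
force: [-0.5, -0.3, -0.6]
width: 0.0003
gripper_force: 0.0
```

```bash
python3 -c "
from h import *;where();mark(.098)"
```

```text
t 14.8 r 0.0695 phi -50.9 yaw-180 -49.5 z 0.1316 Fout -0.1 Ftan -0.6 rot [ 3.135 -0.016  2.277] q16 [ 0.35 -2.77]
wheel_hub 0.67 [323. 124.] [0.5674 0.0799]
wheel_mark 0.58 [267.  81.] [0.5235 0.0766]
mark angle -175.63248833896301 via HUB -175.46467521853162 len 0.044019864226327504
```

Emit:
arm_command --commands '[{"tx": 0, "ty": 0, "tz": 0.1, "twist": 0}, {"tx": 0, "ty": 0, "tz": 0.19, "twist": 0}, {"tx": 0.02, "ty": 0.004, "tz": 0.19, "twist": 0}, {"tx": 0.04, "ty": 0.004, "tz": 0.19, "twist": 0}, {"tx": 0.05, "ty": 0.004, "tz": 0.19, "twist": 0}, {"tx": 0.054, "ty": 0.004, "tz": 0.19, "twist": 0}, {"tx": 0.054, "ty": 0.004, "tz": 0.19, "twist": 0}, {"tx": 0.054, "ty": 0.004, "tz": 0.19, "twist": 0}]'

```text
t: 15.62
eef_pos: [0.6037, 0.0374, 0.0859]
ee_rot: [3.133, -0.014, 2.277]
force: [4.0, -5.1, -4.3]
width: 0.0001
gripper_force: 3.0
```

```bash
python3 -c "
from h import *;where()"
```

```text
t 15.6167 r 0.0566 phi -48.9 yaw-180 -49.6 z 0.0859 Fout 6.5 Ftan -0.3 rot [ 3.133 -0.014  2.277] q16 [ 0.37 -2.8 ]
```

Emit:
arm_command --commands '[{"tx": 0.0012, "ty": 0.0235, "tz": 0, "twist": -0.0333}, {"tx": 0.0049, "ty": 0.0468, "tz": 0, "twist": -0.0667}, {"tx": 0.011, "ty": 0.0695, "tz": 0, "twist": -0.1}, {"tx": 0.0194, "ty": 0.0915, "tz": 0, "twist": -0.1333}, {"tx": 0.0301, "ty": 0.1125, "tz": 0, "twist": -0.1667}, {"tx": 0.043, "ty": 0.1322, "tz": 0, "twist": -0.2}, {"tx": 0.0578, "ty": 0.1506, "tz": 0, "twist": -0.2333}, {"tx": 0.0744, "ty": 0.1672, "tz": 0, "twist": -0.2667}]'

```text
t: 16.28
eef_pos: [0.6238, 0.0795, 0.087]
ee_rot: [3.124, -0.003, 3.119]
force: [1.5, -0.7, -0.6]
width: 0.0006
gripper_force: 0.6
```

Emit:
arm_command --commands '[{"tx": 0.0032, "ty": 0.0235, "tz": 0, "twist": -0.0333}, {"tx": 0.0069, "ty": 0.0468, "tz": 0, "twist": -0.0667}, {"tx": 0.013, "ty": 0.0695, "tz": 0, "twist": -0.1}, {"tx": 0.0214, "ty": 0.0915, "tz": 0, "twist": -0.1333}, {"tx": 0.0321, "ty": 0.1125, "tz": 0, "twist": -0.1667}, {"tx": 0.045, "ty": 0.1322, "tz": 0, "twist": -0.2}, {"tx": 0.0598, "ty": 0.1506, "tz": 0, "twist": -0.2333}, {"tx": 0.0764, "ty": 0.1672, "tz": 0, "twist": -0.2667}]'

```text
t: 16.95
eef_pos: [0.6053, 0.1222, 0.0878]
ee_rot: [3.127, 0.011, -2.326]
force: [-0.1, 0.4, 0.6]
width: 0.0
gripper_force: 0.0
```

```bash
python3 -c "
from h import *;where()"
```

```text
t 16.95 r 0.0573 phi 47.4 yaw-180 46.7 z 0.0878 Fout 0.2 Ftan 0.3 rot [ 3.127  0.011 -2.326] q16 [ 0.5  -1.25]
```

Emit:
arm_command --commands '[{"tx": 0.006, "ty": 0.0, "tz": 0, "twist": 0}, {"tx": 0.0082, "ty": 0.0232, "tz": 0, "twist": -0.0333}, {"tx": 0.0119, "ty": 0.0462, "tz": 0, "twist": -0.0667}, {"tx": 0.0179, "ty": 0.0686, "tz": 0, "twist": -0.1}, {"tx": 0.0262, "ty": 0.0903, "tz": 0, "twist": -0.1333}, {"tx": 0.0367, "ty": 0.111, "tz": 0, "twist": -0.1667}, {"tx": 0.0494, "ty": 0.1305, "tz": 0, "twist": -0.2}, {"tx": 0.064, "ty": 0.1485, "tz": 0, "twist": -0.2333}]'

```text
t: 17.62
eef_pos: [0.5682, 0.1366, 0.0881]
ee_rot: [3.14, 0.019, -1.597]
force: [0.9, 3.3, 0.6]
width: 0.0005
gripper_force: 1.3
```

```bash
python3 -c "
from h import *;where();mark(.099)"
```

```text
t 17.6167 r 0.0566 phi 88.3 yaw-180 88.5 z 0.0881 Fout 3.3 Ftan -0.8 rot [ 3.14   0.019 -1.597] q16 [ 0.56 -0.57]
wheel_hub 0.89 [320. 148.] [0.5655 0.0785]
wheel_mark 0.98 [303.  57.] [0.5722 0.0363]
mark angle -80.91036205267878 via HUB -82.55740584040409 len 0.04275647457845194
```

Emit:
arm_command --commands '[{"tx": 0.0052, "ty": 0.0232, "tz": 0, "twist": -0.0333}, {"tx": 0.0089, "ty": 0.0462, "tz": 0, "twist": -0.0667}, {"tx": 0.0149, "ty": 0.0686, "tz": 0, "twist": -0.1}, {"tx": 0.0232, "ty": 0.0903, "tz": 0, "twist": -0.1333}, {"tx": 0.0337, "ty": 0.111, "tz": 0, "twist": -0.1667}, {"tx": 0.0464, "ty": 0.1305, "tz": 0, "twist": -0.2}, {"tx": 0.061, "ty": 0.1485, "tz": 0, "twist": -0.2333}, {"tx": 0.0775, "ty": 0.165, "tz": 0, "twist": -0.2667}]'

```text
t: 18.43
eef_pos: [0.5252, 0.1181, 0.0873]
ee_rot: [-3.131, 0.016, -0.762]
force: [-3.6, 5.8, 4.4]
width: 0.0003
gripper_force: 3.3
```

```bash
python3 -c "
from h import *;where()"
```

```text
t 18.4333 r 0.0561 phi 137.3 yaw-180 136.4 z 0.0873 Fout 6.6 Ftan -1.8 rot [-3.131  0.016 -0.762] q16 [0.57 0.25]
```

Emit:
arm_command --commands '[{"tx": 0.0017, "ty": 0.0232, "tz": 0, "twist": -0.0333}, {"tx": 0.0054, "ty": 0.0462, "tz": 0, "twist": -0.0667}, {"tx": 0.0114, "ty": 0.0686, "tz": 0, "twist": -0.1}, {"tx": 0.0197, "ty": 0.0903, "tz": 0, "twist": -0.1333}, {"tx": 0.0302, "ty": 0.111, "tz": 0, "twist": -0.1667}, {"tx": 0.0429, "ty": 0.1305, "tz": 0, "twist": -0.2}, {"tx": 0.0575, "ty": 0.1485, "tz": 0, "twist": -0.2333}, {"tx": 0.074, "ty": 0.165, "tz": 0, "twist": -0.2667}]'

```text
t: 19.1
eef_pos: [0.5097, 0.0736, 0.0858]
ee_rot: [-3.125, 0.005, 0.076]
force: [-0.3, -0.3, -0.4]
width: 0.0004
gripper_force: 0.0
```

```bash
python3 -c "
from h import *;where();mark(.099)"
```

```text
t 19.1 r 0.0572 phi -173.6 yaw-180 -175.7 z 0.0858 Fout 0.3 Ftan 0.3 rot [-3.125  0.005  0.076] q16 [0.51 1.15]
wheel_hub 0.9 [317. 145.] [0.5684 0.079 ]
wheel_mark 0.75 [341.  60.] [0.6083 0.0706]
mark angle -11.896273966598187 via HUB -12.70281831699069 len 0.040745759660891175
```

Emit:
arm_command --commands '[{"tx": -0.04, "ty": 0, "tz": 0, "twist": 0}, {"tx": -0.06, "ty": 0, "tz": -0.1, "twist": 0}, {"tx": -0.05, "ty": 0, "tz": -0.2, "twist": 0.038}, {"tx": 0.06, "ty": 0.05, "tz": -0.2, "twist": 0.076}, {"tx": 0.17, "ty": 0.1, "tz": -0.2, "twist": 0.114}, {"tx": 0.28, "ty": 0.16, "tz": -0.2, "twist": 0.152}, {"tx": 0.386, "ty": 0.22, "tz": -0.2, "twist": 0.19}, {"tx": 0.386, "ty": 0.22, "tz": -0.2, "twist": 0.228}]'

```text
t: 19.92
eef_pos: [0.6139, 0.0247, 0.1336]
ee_rot: [-3.132, 0.013, -0.652]
force: [1.8, 0.8, 0.6]
width: 0.0002
gripper_force: 0.0
```

Emit:
arm_command --commands '[{"tx": 0, "ty": 0, "tz": 0, "twist": 0.038}, {"tx": 0, "ty": 0, "tz": 0, "twist": 0.076}, {"tx": 0, "ty": 0, "tz": 0, "twist": 0.114}, {"tx": 0, "ty": 0, "tz": 0, "twist": 0.152}, {"tx": 0, "ty": 0, "tz": 0, "twist": 0.19}, {"tx": 0, "ty": 0, "tz": 0, "twist": 0.228}, {"tx": 0, "ty": 0, "tz": 0, "twist": 0.266}, {"tx": 0, "ty": 0, "tz": 0, "twist": 0.304}]'

```text
t: 20.58
eef_pos: [0.6098, 0.0264, 0.1341]
ee_rot: [3.135, 0.016, -1.606]
force: [0.5, -0.9, -0.0]
width: 0.0006
gripper_force: 0.0
```

Emit:
arm_command --commands '[{"tx": 0, "ty": 0, "tz": 0, "twist": 0.038}, {"tx": 0, "ty": 0, "tz": 0, "twist": 0.076}, {"tx": 0, "ty": 0, "tz": 0, "twist": 0.114}, {"tx": 0, "ty": 0, "tz": 0, "twist": 0.152}, {"tx": 0, "ty": 0, "tz": 0, "twist": 0.19}, {"tx": 0, "ty": 0, "tz": 0, "twist": 0.228}, {"tx": 0, "ty": 0, "tz": 0, "twist": 0.266}, {"tx": 0, "ty": 0, "tz": 0, "twist": 0.304}]'

```text
t: 21.25
eef_pos: [0.6099, 0.0265, 0.1341]
ee_rot: [3.125, 0.004, -2.561]
force: [-0.5, -0.0, -0.3]
width: 0.0002
gripper_force: 0.0
```

Emit:
arm_command --commands '[{"tx": 0, "ty": 0, "tz": 0, "twist": 0.038}, {"tx": 0, "ty": 0, "tz": 0, "twist": 0.076}, {"tx": 0, "ty": 0, "tz": 0, "twist": 0.114}, {"tx": 0, "ty": 0, "tz": 0, "twist": 0.152}, {"tx": 0, "ty": 0, "tz": 0, "twist": 0.19}, {"tx": 0, "ty": 0, "tz": 0, "twist": 0.228}, {"tx": 0, "ty": 0, "tz": 0, "twist": 0.266}, {"tx": 0, "ty": 0, "tz": 0, "twist": 0.304}]'

```text
t: 21.92
eef_pos: [0.6098, 0.0264, 0.1341]
ee_rot: [3.128, -0.012, 2.767]
force: [0.2, 0.4, 0.6]
width: 0.0005
gripper_force: 0.0
```

Emit:
arm_command --commands '[{"tx": 0, "ty": 0, "tz": 0, "twist": 0.038}, {"tx": 0, "ty": 0, "tz": 0.04, "twist": 0.076}, {"tx": 0, "ty": 0, "tz": 0.1, "twist": 0.114}, {"tx": 0, "ty": 0, "tz": 0.15, "twist": 0.15}, {"tx": 0, "ty": 0, "tz": 0.19, "twist": 0.168}, {"tx": 0, "ty": 0, "tz": 0.19, "twist": 0.168}, {"tx": 0, "ty": 0, "tz": 0.19, "twist": 0.168}, {"tx": 0, "ty": 0, "tz": 0.19, "twist": 0.168}]'

```text
t: 22.58
eef_pos: [0.6104, 0.0271, 0.0874]
ee_rot: [3.135, -0.016, 2.251]
force: [0.1, -0.7, 0.4]
width: 0.0005
gripper_force: 0.0
```

```bash
python3 -c "
from h import *;where();mark(.099)"
```

```text
t 22.5833 r 0.0687 phi -50.3 yaw-180 -51.0 z 0.0874 Fout 0.6 Ftan -0.4 rot [ 3.135 -0.016  2.251] q16 [ 0.35 -2.8 ]
wheel_hub 0.63 [319. 126.] [0.5672 0.08  ]
wheel_mark 0.84 [369. 190.] [0.6086 0.0706]
mark angle -12.761426308366014 via HUB -12.604201510710986 len 0.04238457958041006
```

Emit:
arm_command --commands '[{"tx": 0.03, "ty": -0.003, "tz": 0, "twist": 0}, {"tx": 0.045, "ty": -0.003, "tz": 0, "twist": 0}, {"tx": 0.053, "ty": -0.003, "tz": 0, "twist": 0}, {"tx": 0.0547, "ty": 0.0202, "tz": 0, "twist": -0.0333}, {"tx": 0.0584, "ty": 0.0432, "tz": 0, "twist": -0.0667}, {"tx": 0.0644, "ty": 0.0656, "tz": 0, "twist": -0.1}, {"tx": 0.0727, "ty": 0.0873, "tz": 0, "twist": -0.1333}, {"tx": 0.0727, "ty": 0.0873, "tz": 0, "twist": -0.1333}]'

```text
t: 23.4
eef_pos: [0.6177, 0.0553, 0.0879]
ee_rot: [3.128, -0.009, 2.677]
force: [6.6, -3.7, -0.5]
width: 0.0005
gripper_force: 3.3
```

```bash
python3 -c "
from h import *;where()"
```

```text
t 23.4 r 0.0568 phi -25.7 yaw-180 -26.6 z 0.0879 Fout 7.5 Ftan -0.5 rot [ 3.128 -0.009  2.677] q16 [ 0.39 -2.42]
```

Emit:
arm_command --commands '[{"tx": 0.0017, "ty": 0.0232, "tz": 0, "twist": -0.0333}, {"tx": 0.0059, "ty": 0.0462, "tz": 0, "twist": -0.0667}, {"tx": 0.0124, "ty": 0.0686, "tz": 0, "twist": -0.1}, {"tx": 0.0212, "ty": 0.0903, "tz": 0, "twist": -0.1333}, {"tx": 0.0317, "ty": 0.111, "tz": 0, "twist": -0.1667}, {"tx": 0.0444, "ty": 0.1305, "tz": 0, "twist": -0.2}, {"tx": 0.059, "ty": 0.1485, "tz": 0, "twist": -0.2333}, {"tx": 0.0755, "ty": 0.165, "tz": 0, "twist": -0.2667}]'

```text
t: 24.07
eef_pos: [0.6193, 0.1012, 0.0886]
ee_rot: [3.125, 0.005, -2.77]
force: [3.6, 0.1, -1.4]
width: 0.0006
gripper_force: 2.1
```

```bash
python3 -c "
from h import *;where()"
```

```text
t 24.0667 r 0.0569 phi 21.8 yaw-180 21.3 z 0.0886 Fout 3.4 Ftan -1.2 rot [ 3.125  0.005 -2.77 ] q16 [ 0.46 -1.65]
```

Force is dropping, so I'll add 0.005 of inward shift.

Emit:
arm_command --commands '[{"tx": 0.0042, "ty": 0.0232, "tz": 0, "twist": -0.0333}, {"tx": 0.0089, "ty": 0.0462, "tz": 0, "twist": -0.0667}, {"tx": 0.0154, "ty": 0.0686, "tz": 0, "twist": -0.1}, {"tx": 0.0242, "ty": 0.0903, "tz": 0, "twist": -0.1333}, {"tx": 0.0347, "ty": 0.111, "tz": 0, "twist": -0.1667}, {"tx": 0.0474, "ty": 0.1305, "tz": 0, "twist": -0.2}, {"tx": 0.062, "ty": 0.1485, "tz": 0, "twist": -0.2333}, {"tx": 0.0785, "ty": 0.165, "tz": 0, "twist": -0.2667}]'

```text
t: 24.73
eef_pos: [0.5856, 0.1333, 0.0891]
ee_rot: [3.133, 0.016, -1.932]
force: [1.5, 3.7, -2.7]
width: 0.0007
gripper_force: 1.8
```

```bash
python3 -c "
from h import *;where();mark(.1)"
```

```text
t 24.7333 r 0.0566 phi 70.3 yaw-180 69.3 z 0.0891 Fout 3.9 Ftan -0.1 rot [ 3.133  0.016 -1.932] q16 [ 0.54 -0.88]
wheel_mark 0.9 [369. 212.] [0.5517 0.1211]
mark angle 0.0 via HUB 109.86755921644605 len 0.0
```

Emit:
arm_command --commands '[{"tx": 0.0042, "ty": 0.0232, "tz": 0, "twist": -0.0333}, {"tx": 0.0089, "ty": 0.0462, "tz": 0, "twist": -0.0667}, {"tx": 0.0159, "ty": 0.0686, "tz": 0, "twist": -0.1}, {"tx": 0.0252, "ty": 0.0903, "tz": 0, "twist": -0.1333}, {"tx": 0.0357, "ty": 0.111, "tz": 0, "twist": -0.1667}, {"tx": 0.0484, "ty": 0.1305, "tz": 0, "twist": -0.2}, {"tx": 0.063, "ty": 0.1485, "tz": 0, "twist": -0.2333}, {"tx": 0.0795, "ty": 0.165, "tz": 0, "twist": -0.2667}]'

```text
t: 25.55
eef_pos: [0.5391, 0.1292, 0.0891]
ee_rot: [-3.137, 0.018, -1.097]
force: [-0.4, 3.9, -0.7]
width: 0.0002
gripper_force: 2.1
```

```bash
python3 -c "
from h import *;where()"
```

```text
t 25.55 r 0.0563 phi 119.2 yaw-180 117.1 z 0.0891 Fout 3.5 Ftan -1.6 rot [-3.137  0.018 -1.097] q16 [ 0.58 -0.09]
```

Emit:
arm_command --commands '[{"tx": 0.0042, "ty": 0.0222, "tz": 0, "twist": -0.0333}, {"tx": 0.0089, "ty": 0.0442, "tz": 0, "twist": -0.0667}, {"tx": 0.0159, "ty": 0.0656, "tz": 0, "twist": -0.1}, {"tx": 0.0252, "ty": 0.0863, "tz": 0, "twist": -0.1333}, {"tx": 0.0357, "ty": 0.107, "tz": 0, "twist": -0.1667}, {"tx": 0.0484, "ty": 0.1265, "tz": 0, "twist": -0.2}, {"tx": 0.063, "ty": 0.1445, "tz": 0, "twist": -0.2333}, {"tx": 0.0795, "ty": 0.161, "tz": 0, "twist": -0.2667}]'

```text
t: 26.22
eef_pos: [0.5113, 0.0921, 0.0886]
ee_rot: [-3.127, 0.01, -0.26]
force: [-1.2, 1.3, 0.4]
width: 0.0006
gripper_force: 0.7
```

```bash
python3 -c "
from h import *;where();mark(.101)"
```

```text
t 26.2167 r 0.0565 phi 167.7 yaw-180 165.1 z 0.0886 Fout 1.5 Ftan -1.0 rot [-3.127  0.01  -0.26 ] q16 [0.54 0.78]
wheel_hub 0.74 [318. 152.] [0.5653 0.077 ]
wheel_mark 0.57 [365. 212.] [0.5276 0.0612]
mark angle -157.22091109449096 via HUB -154.2417011597173 len 0.04087667697942006
```

Emit:
arm_command --commands '[{"tx": 0.006, "ty": 0, "tz": 0, "twist": 0}, {"tx": 0.0092, "ty": 0.0227, "tz": 0, "twist": -0.0333}, {"tx": 0.0139, "ty": 0.0452, "tz": 0, "twist": -0.0667}, {"tx": 0.0209, "ty": 0.0671, "tz": 0, "twist": -0.1}, {"tx": 0.0302, "ty": 0.0883, "tz": 0, "twist": -0.1333}, {"tx": 0.0407, "ty": 0.109, "tz": 0, "twist": -0.1667}, {"tx": 0.0407, "ty": 0.109, "tz": 0, "twist": -0.1667}, {"tx": 0.0407, "ty": 0.109, "tz": 0, "twist": -0.1667}]'

```text
t: 27.03
eef_pos: [0.513, 0.0618, 0.0873]
ee_rot: [-3.125, 0.005, 0.257]
force: [-6.3, -1.3, 5.4]
width: 0.0006
gripper_force: 3.5
```

```bash
python3 -c "
from h import *;where();mark(.101)"
```

```text
t 27.0333 r 0.0565 phi -161.2 yaw-180 -165.3 z 0.0873 Fout 6.4 Ftan -0.8 rot [-3.125  0.005  0.257] q16 [0.49 1.36]
wheel_hub 0.64 [314. 149.] [0.5677 0.0788]
wheel_mark 0.96 [364. 211.] [0.5427 0.0449]
mark angle -126.40907047589899 via HUB -124.19417969913103 len 0.04211658531045907
```

Emit:
arm_command --commands '[{"tx": -0.04, "ty": 0, "tz": 0, "twist": 0}, {"tx": -0.06, "ty": 0, "tz": -0.1, "twist": 0}, {"tx": -0.05, "ty": 0, "tz": -0.2, "twist": 0.038}, {"tx": 0.04, "ty": -0.08, "tz": -0.2, "twist": 0.076}, {"tx": 0.13, "ty": -0.15, "tz": -0.2, "twist": 0.114}, {"tx": 0.22, "ty": -0.22, "tz": -0.2, "twist": 0.152}, {"tx": 0.296, "ty": -0.285, "tz": -0.2, "twist": 0.19}, {"tx": 0.296, "ty": -0.285, "tz": -0.2, "twist": 0.228}]'

```text
t: 27.85
eef_pos: [0.5709, 0.1535, 0.1389]
ee_rot: [-3.127, 0.01, -0.462]
force: [0.7, -0.1, 1.5]
width: 0.0002
gripper_force: 0.0
```

Emit:
arm_command --commands '[{"tx": 0, "ty": 0, "tz": 0, "twist": 0.038}, {"tx": 0, "ty": 0, "tz": 0, "twist": 0.076}, {"tx": 0, "ty": 0, "tz": 0, "twist": 0.114}, {"tx": 0, "ty": 0, "tz": 0, "twist": 0.152}, {"tx": 0, "ty": 0, "tz": 0, "twist": 0.19}, {"tx": 0, "ty": 0, "tz": 0, "twist": 0.228}, {"tx": 0, "ty": 0, "tz": 0, "twist": 0.266}, {"tx": 0, "ty": 0, "tz": 0, "twist": 0.304}]'

```text
t: 28.52
eef_pos: [0.5682, 0.1502, 0.139]
ee_rot: [3.139, 0.017, -1.419]
force: [0.3, -0.5, 0.8]
width: -0.0
gripper_force: 0.0
```

Emit:
arm_command --commands '[{"tx": 0, "ty": 0, "tz": 0.08, "twist": 0.03}, {"tx": 0, "ty": 0, "tz": 0.16, "twist": 0.05}, {"tx": 0, "ty": 0, "tz": 0.2, "twist": 0.05}, {"tx": 0, "ty": 0, "tz": 0.2, "twist": 0.05}, {"tx": 0, "ty": 0, "tz": 0.2, "twist": 0.05}, {"tx": 0, "ty": 0, "tz": 0.2, "twist": 0.05}, {"tx": 0, "ty": 0, "tz": 0.2, "twist": 0.05}, {"tx": 0, "ty": 0, "tz": 0.2, "twist": 0.05}]'

```text
t: 29.18
eef_pos: [0.5685, 0.1512, 0.09]
ee_rot: [3.138, 0.018, -1.567]
force: [-0.7, -0.5, 0.0]
width: 0.0005
gripper_force: 0.0
```

```bash
python3 -c "
from h import *;where();mark(.101)"
```

```text
t 29.1833 r 0.0712 phi 88.4 yaw-180 90.2 z 0.09 Fout -0.5 Ftan 0.7 rot [ 3.138  0.018 -1.567] q16 [ 0.58 -0.56]
wheel_hub 0.97 [326. 120.] [0.5652 0.0794]
wheel_mark 0.77 [375.  41.] [0.5432 0.0441]
mark angle -121.89432602096409 via HUB -122.99096746942078 len 0.04163168307724159
```

View pics/tmp.png

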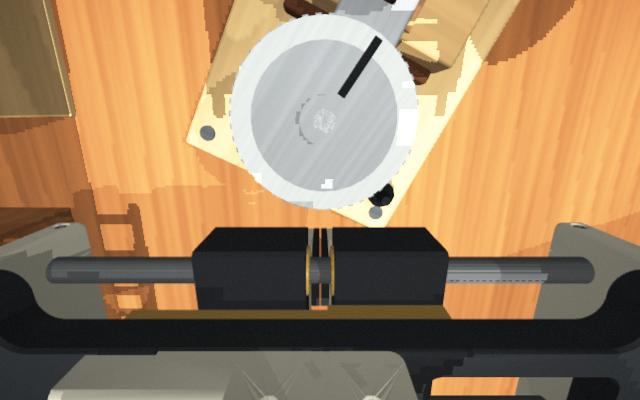

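The view shows the wheel at (323,110), its mark at the upper right (375,41), and the fingers clear of it. About 95° remain.

Emit:
arm_command --commands '[{"tx": 0.04, "ty": 0.008, "tz": 0, "twist": 0}, {"tx": 0.058, "ty": 0.008, "tz": 0, "twist": 0}, {"tx": 0.065, "ty": 0.008, "tz": 0, "twist": 0}, {"tx": 0.0667, "ty": 0.0312, "tz": 0, "twist": -0.0333}, {"tx": 0.0714, "ty": 0.0542, "tz": 0, "twist": -0.0667}, {"tx": 0.0779, "ty": 0.0766, "tz": 0, "twist": -0.1}, {"tx": 0.0867, "ty": 0.0983, "tz": 0, "twist": -0.1333}, {"tx": 0.0977, "ty": 0.119, "tz": 0, "twist": -0.1667}]'

```text
t: 30.0
eef_pos: [0.5385, 0.1283, 0.0893]
ee_rot: [-3.134, 0.019, -1.038]
force: [-4.9, 11.5, 3.0]
width: 0.0004
gripper_force: 5.9
```

```bash
python3 -c "
from h import *;where();mark(.101)"
```

```text
t 30.0 r 0.0558 phi 120.1 yaw-180 120.5 z 0.0893 Fout 12.4 Ftan -1.5 rot [-3.134  0.019 -1.038] q16 [ 0.57 -0.02]
wheel_hub 0.92 [322. 151.] [0.5651 0.0783]
wheel_mark 0.8 [371.  78.] [0.5623 0.0368]
mark angle -93.86345865228844 via HUB -95.57774279768933 len 0.04155334095251615
```

Emit:
arm_command --commands '[{"tx": -0.001, "ty": 0.0232, "tz": 0, "twist": -0.0333}, {"tx": 0.0019, "ty": 0.0462, "tz": 0, "twist": -0.0667}, {"tx": 0.0079, "ty": 0.0686, "tz": 0, "twist": -0.1}, {"tx": 0.0162, "ty": 0.0903, "tz": 0, "twist": -0.1333}, {"tx": 0.0272, "ty": 0.111, "tz": 0, "twist": -0.1667}, {"tx": 0.0404, "ty": 0.1305, "tz": 0, "twist": -0.2}, {"tx": 0.055, "ty": 0.1485, "tz": 0, "twist": -0.2333}, {"tx": 0.055, "ty": 0.1485, "tz": 0, "twist": -0.2333}]'

```text
t: 30.82
eef_pos: [0.5122, 0.0949, 0.0885]
ee_rot: [-3.127, 0.011, -0.306]
force: [-4.0, 1.5, 1.9]
width: 0.0007
gripper_force: 2.1
```

```bash
python3 -c "
from h import *;where();mark(.102)"
```

```text
t 30.8167 r 0.0563 phi 164.7 yaw-180 162.5 z 0.0885 Fout 4.2 Ftan -0.4 rot [-3.127  0.011 -0.306] q16 [0.55 0.73]
wheel_hub 0.79 [314. 149.] [0.5676 0.0798]
wheel_mark 0.92 [366.  74.] [0.5931 0.0458]
mark angle -53.14594335515957 via HUB -52.17687136326909 len 0.04248665962134733
```

Emit:
arm_command --commands '[{"tx": 0.0042, "ty": 0.0227, "tz": 0, "twist": -0.0333}, {"tx": 0.0089, "ty": 0.0452, "tz": 0, "twist": -0.0667}, {"tx": 0.0159, "ty": 0.0671, "tz": 0, "twist": -0.1}, {"tx": 0.0242, "ty": 0.0893, "tz": 0, "twist": -0.1333}, {"tx": 0.0242, "ty": 0.0893, "tz": 0, "twist": -0.1333}, {"tx": -0.04, "ty": 0.0893, "tz": 0, "twist": -0.1333}, {"tx": -0.08, "ty": 0.09, "tz": 0, "twist": -0.1333}, {"tx": -0.08, "ty": 0.09, "tz": -0.1, "twist": -0.1333}]'

```text
t: 31.63
eef_pos: [0.4833, 0.079, 0.1096]
ee_rot: [-3.127, 0.011, 0.105]
force: [-0.4, -0.3, -1.1]
width: 0.0005
gripper_force: 0.0
```

```bash
python3 -c "
from h import *;where();mark(.102);mark(.102);mark(.102,'top')"
```

```text
t 31.6333 r 0.0832 phi -179.3 yaw-180 -174.0 z 0.1096 Fout 0.4 Ftan 0.3 rot [-3.127  0.011  0.105] q16 [0.55 1.14]
wheel_hub 0.6 [335.  98.] [0.5726 0.0812]
wheel_mark 0.72 [378.  24.] [0.6113 0.063 ]
mark angle -25.25856493248098 via HUB -20.79964556984384 len 0.042751498693070364
wheel_hub 0.94 [338. 106.] [0.5668 0.0788]
wheel_mark 0.76 [381.  40.] [0.6021 0.0598]
mark angle -28.194392666577137 via HUB -29.527813936424774 len 0.04003810724788585
wheel_hub 0.49 [300. 167.] [0.576  0.0808]
wheel_mark 0.73 [208. 200.] [0.4798 0.3712]
mark angle 108.33309640853975 via HUB 106.58921842103202 len 0.30588377235363967
```

```bash
cat >> h.py <<'E'
P=np.array([.4913,-.072])
def strap(th=0,a=63.8):
    "TCP in strap frame turned th deg; required tool move to strap-frame (x,y) target"
    s=get_state();a=np.radians(a-th);uy=np.array([np.cos(a),np.sin(a)]);ux=np.array([uy[1],-uy[0]])
    v=np.array(s["eef_pos"][:2])-P;f=np.array(s["force"][:2])
    print("t",s["t"],"strap xy mm",np.round([v@ux*1e3,v@uy*1e3],1),"yaw",round(np.degrees(s["ee_rot"][2]),1),"want yaw",round(np.degrees(a)-90,1),"z",round(s["eef_pos"][2],4),"F",np.round([f@ux,f@uy],1))
E
python3 -c "
from h import *;strap();print(get_state()['eef_pos'])"
```

```text
t 32.0833 strap xy mm [-70.8 134.4] yaw 6.2 want yaw -26.2 z 0.1127 F [-0.5  0.1]
[0.4871217  0.07987538 0.11267456]
```

Emit:
arm_command --commands '[{"tx": 0.005, "ty": 0.06, "tz": 0, "twist": 0.036}, {"tx": 0.015, "ty": 0.12, "tz": 0, "twist": 0.072}, {"tx": 0.025, "ty": 0.19, "tz": 0, "twist": 0.108}, {"tx": 0.032, "ty": 0.254, "tz": 0, "twist": 0.144}, {"tx": 0.032, "ty": 0.254, "tz": 0.03, "twist": 0.18}, {"tx": 0.032, "ty": 0.254, "tz": 0.09, "twist": 0.18}, {"tx": 0.032, "ty": 0.254, "tz": 0.135, "twist": 0.18}, {"tx": 0.032, "ty": 0.254, "tz": 0.135, "twist": 0.18}]'

```text
t: 32.75
eef_pos: [0.5004, 0.0176, 0.076]
ee_rot: [-3.132, 0.015, -0.458]
force: [-0.5, -0.6, -1.4]
width: 0.0002
gripper_force: 0.0
```

```bash
python3 -c "
from h import *;save('wrist','w5');strap()"
```

```text
t 32.8 strap xy mm [-30.9  84.9] yaw -26.2 want yaw -26.2 z 0.0771 F [ 0.6 -0.4]
```

View pics/w5.png

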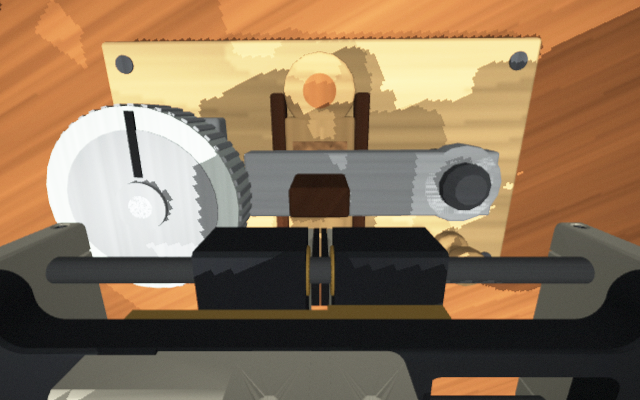

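The wrist view shows the fingers centred behind the tab (320,195). The strap is clear to swing and the wheel mark is back at its starting direction (132,140). Pushing now.

Emit:
arm_command --commands '[{"tx": 0.035, "ty": 0, "tz": 0, "twist": 0}, {"tx": 0.053, "ty": 0, "tz": 0, "twist": 0}, {"tx": 0.083, "ty": -0.0048, "tz": 0, "twist": 0.0278}, {"tx": 0.1131, "ty": -0.007, "tz": 0, "twist": 0.0556}, {"tx": 0.1434, "ty": -0.0065, "tz": 0, "twist": 0.0833}, {"tx": 0.1735, "ty": -0.0034, "tz": 0, "twist": 0.1111}, {"tx": 0.2032, "ty": 0.0023, "tz": 0, "twist": 0.1389}, {"tx": 0.2324, "ty": 0.0106, "tz": 0, "twist": 0.1667}]'

```text
t: 33.47
eef_pos: [0.5542, -0.0095, 0.0785]
ee_rot: [-3.135, 0.017, -0.985]
force: [-2.0, 3.0, 1.8]
width: 0.0003
gripper_force: 1.5
```

```bash
python3 -c "
from h import *;strap(30);save('wrist','tmp');r=spot_point('tab_top','wrist')[:1];print([(x['score'],x['uv'],ray('wrist',x['uv'],.1)-np.append(P,0)) for x in r])"
```

```text
t 33.4667 strap xy mm [-16.9  87.1] yaw -56.4 want yaw -56.2 z 0.0785 F [-3.6 -0. ]
[(0.71, [323.5, 225.8], array([0.07215991, 0.04427827, 0.1       ]))]
```

Emit:
arm_command --commands '[{"tx": 0.0299, "ty": -0.0048, "tz": 0, "twist": 0.0278}, {"tx": 0.0601, "ty": -0.007, "tz": 0, "twist": 0.0556}, {"tx": 0.0904, "ty": -0.0065, "tz": 0, "twist": 0.0833}, {"tx": 0.1205, "ty": -0.0034, "tz": 0, "twist": 0.1111}, {"tx": 0.1502, "ty": 0.0023, "tz": 0, "twist": 0.1389}, {"tx": 0.1794, "ty": 0.0106, "tz": 0, "twist": 0.1667}, {"tx": 0.2077, "ty": 0.0213, "tz": 0, "twist": 0.1944}, {"tx": 0.2349, "ty": 0.0346, "tz": 0, "twist": 0.2222}]'

```text
t: 34.23
eef_pos: [0.5799, -0.063, 0.0775]
ee_rot: [3.137, 0.017, -1.679]
force: [1.1, 1.5, 0.9]
width: 0.0004
gripper_force: 1.3
```

```bash
python3 -c "
from h import *;strap(70)"
```

```text
t 34.2333 strap xy mm [-18.5  87.1] yaw -96.2 want yaw -96.2 z 0.0775 F [-1.6  1. ]
```

Emit:
arm_command --commands '[{"tx": 0.0179, "ty": -0.0032, "tz": 0, "twist": 0.0167}, {"tx": 0.0359, "ty": -0.0054, "tz": 0, "twist": 0.0333}, {"tx": 0.0541, "ty": -0.0068, "tz": 0, "twist": 0.05}, {"tx": 0.0732, "ty": -0.0071, "tz": 0, "twist": 0.0667}, {"tx": 0.0863, "ty": -0.0068, "tz": 0, "twist": 0.0778}, {"tx": 0.1004, "ty": -0.0061, "tz": 0, "twist": 0.0889}, {"tx": 0.1004, "ty": -0.0061, "tz": 0, "twist": 0.0889}, {"tx": 0.1004, "ty": -0.0061, "tz": 0, "twist": 0.0889}]'

```text
t: 34.9
eef_pos: [0.5791, -0.0869, 0.0772]
ee_rot: [3.133, 0.016, -1.955]
force: [1.6, 7.1, 1.4]
width: 0.0005
gripper_force: 3.8
```

```bash
python3 -c "
from h import *;strap(86)"
```

```text
t 34.9 strap xy mm [-19.3  86.9] yaw -112.0 want yaw -112.2 z 0.0772 F [-7.2 -1.2]
```

Emit:
arm_command --commands '[{"tx": 0.003, "ty": 0, "tz": 0, "twist": 0}, {"tx": 0.006, "ty": 0, "tz": 0, "twist": 0}, {"tx": 0.006, "ty": 0, "tz": 0, "twist": 0}, {"tx": 0.006, "ty": 0, "tz": 0, "twist": 0}, {"tx": 0.006, "ty": 0, "tz": 0, "twist": 0}, {"tx": 0.006, "ty": 0, "tz": 0, "twist": 0}, {"tx": 0.006, "ty": 0, "tz": 0, "twist": 0}, {"tx": 0.006, "ty": 0, "tz": 0, "twist": 0}]'

```text
t: 35.57
eef_pos: [0.5791, -0.087, 0.0772]
ee_rot: [3.134, 0.018, -1.954]
force: [1.2, 13.9, 0.9]
width: 0.0006
gripper_force: 6.8
```

```bash
python3 -c "
from h import *;strap(86)"
```

```text
t 35.5667 strap xy mm [-19.3  86.9] yaw -111.9 want yaw -112.2 z 0.0772 F [-13.3  -4.2]
```

Force rose with no motion, so the strap is at its end stop. Now I'll back off, lift and check.

Emit:
arm_command --commands '[{"tx": -0.04, "ty": 0, "tz": 0, "twist": 0}, {"tx": -0.1, "ty": 0, "tz": 0, "twist": 0}, {"tx": -0.14, "ty": 0, "tz": -0.1, "twist": 0}, {"tx": -0.14, "ty": 0, "tz": -0.25, "twist": 0}, {"tx": -0.14, "ty": 0, "tz": -0.4, "twist": 0}, {"tx": -0.14, "ty": 0, "tz": -0.55, "twist": 0}, {"tx": -0.14, "ty": 0, "tz": -0.7, "twist": 0}, {"tx": -0.14, "ty": 0, "tz": -0.8, "twist": 0}]'

```text
t: 36.23
eef_pos: [0.592, -0.0604, 0.2811]
ee_rot: [3.134, 0.014, -1.956]
force: [0.5, 0.3, 0.0]
width: 0.0004
gripper_force: 0.0
```

Emit:
arm_command --commands '[{"tx": -0.15, "ty": 0, "tz": 0, "twist": 0}, {"tx": -0.3, "ty": 0, "tz": 0, "twist": 0}, {"tx": -0.4, "ty": 0, "tz": 0, "twist": 0}, {"tx": -0.4, "ty": 0, "tz": 0, "twist": 0}, {"tx": -0.4, "ty": 0, "tz": 0, "twist": 0}, {"tx": -0.4, "ty": 0, "tz": 0, "twist": 0}, {"tx": -0.4, "ty": 0, "tz": 0, "twist": 0}, {"tx": -0.4, "ty": 0, "tz": 0, "twist": 0}]'

```text
t: 36.9
eef_pos: [0.6285, 0.0312, 0.2781]
ee_rot: [3.13, 0.013, -1.959]
force: [0.3, 1.1, -0.2]
width: 0.0009
gripper_force: 0.0
```

```bash
python3 -c "
from h import *;strap(86);mark(.102);save('wrist','w6');save('top','t6')
for n,z in dict(pivot=.066,tab_top=.1,head_blank=.018,spool=.018,end_button=.018).items():
  for r in spot_point(n,'wrist')[:1]:print(n,r['score'],r['uv'],ray('wrist',r['uv'],z))"
```

```text
t 36.9 strap xy mm [-147.4   88.1] yaw -112.2 want yaw -112.2 z 0.2781 F [-1.1 -0.2]
wheel_hub 0.87 [382. 193.] [0.5641 0.0783]
wheel_mark 0.64 [341. 193.] [0.6094 0.059 ]
mark angle -23.012552058285436 via HUB -26.059637860802614 len 0.04928826867552646
pivot 0.58 [388.5, 49.0] [ 0.49666706 -0.07239919  0.066     ]
tab_top 0.56 [320.4, 37.8] [ 0.56945235 -0.10629924  0.1       ]
head_blank 0.65 [373.8, 120.3] [0.53097213 0.00235016 0.018     ]
spool 0.66 [431.7, 43.3] [ 0.42806843 -0.0615743   0.018     ]
end_button 0.62 [414.2, 201.6] [0.51287726 0.14010029 0.018     ]
```

View pics/w6.png

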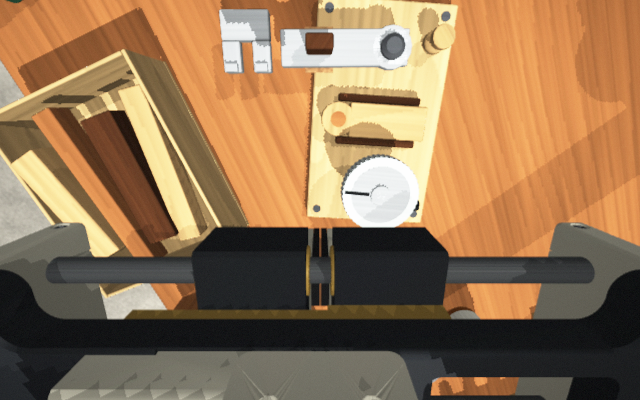

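The wrist view shows the strap swung square to the jig (tab at 320,42). The blank (380,120), spool (438,40) and button (415,205) are in place, the mark is at its starting angle, and the arm is clear. Handing in.

```bash
python3 -c "
from station import *;print(job_done())"
```

```text
the job is handed in; nothing more can be done
None
```

The job is handed in: the wheel is two turns loose to within a few degrees, the strap is swung to its end stop, the blank, spool and button look undisturbed, and the arm finished clear at about 37 s. The verdict was not shown to me.

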